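Switch the flow selector to the tall cartridge and start the pump

TASK

Switch the flow module over to the tall cartridge and start it: push the tab of the rotary selector round, without pinching it, until it clicks into place pointing straight at the tall steel cartridge screwed to one of the six ports, and only then press the round start button fully down and let it go. Use the fingers only to push: do not press on the parts screwed to the ports, and leave the loose things on and around the module where they stand.

Things in the scene. Friction and masses are not known exactly. Their poses are not given: they have to be found in the camera images.
- module: flow module: low steel box 300 x 380 mm (own x, y), 90 mm high, fixed, panel upwards. Origin: centre of underside; z up; own x points away from the robot at yaw 0. On the panel: the selector in a ring of six ports (left), display (13 mm high) and start button (right). Ports: radius 98 mm about the selector axis, every 60 degrees, the first along own +x, each a nut 26 mm wide, 6 mm high, with a part on it
- selector_axis (a point): point on the selector's vertical turning axis at the height of the panel's upper face (90 mm above the bench), 45 mm to the module's own +y from its centre; axes as the module's. The hub here is 44 mm wide and 26 mm high, its cap 32 mm high
- selector (a joint): angle of the selector, rad, counter-clockwise seen from above; 0 when the tab points along the module's own +x. Turns endlessly either way and clicks at every multiple of 60 degrees (1.047 rad), one per port; a spring draws it to the nearest click from up to about 28 degrees away and holds it. Pushing the tab over takes about 5 to 8 N
- tab (a point): middle of the selector's finger tab, 48 mm from the axis and 29 mm above the panel; x points outward along the arm (the way the selector points), z up. The tab is an upstanding black plate at the end of the only arm: 24 mm long along the arm (36 to 60 mm from the axis), 10 mm thick, top 42 mm above the panel; under it the arm, also 10 mm wide, ends 10 mm above the panel
- cartridge_mid (a point): middle of the tall cartridge: upright steel cylinder 26 mm wide, 54 mm high with a black foot, screwed to one of the six ports, 98 mm from the selector's axis; the tallest part on the ports and stouter than the two short cartridges, its top 60 mm above the panel. This point is half-way up, 33 mm above the panel
- short_a: short steel cartridge 19 mm wide, 26 mm high, screwed to a port; origin at the centre of its underside
- short_b: a second short steel cartridge, the same, screwed to another port
- disc_filter: white disc-shaped filter 36 mm wide, 24 mm high, screwed to a port; origin at the centre of its underside
- plug_a: black blanking plug 18 mm wide, 12 mm high, screwed to a port; origin at the centre of its underside
- plug_b: a second black blanking plug, the same, on another port
- start_top (a point): centre of the top of the start button, a round steel push button 28 mm wide in a black housing on the module's control strip
- start (a joint): travel of the start button, m: 0 out, 0.006 fully down; a spring returns it; fully down takes 5 N
- spare_cartridge: loose spare short cartridge, 19 mm wide, 26 mm high, standing on the panel's corner; origin at the centre of its underside
- vial: loose glass vial, 23 mm wide, 50 mm high, standing on the panel's other left corner; origin at the centre of its underside
- amber_bottle: loose amber bottle, 68 mm wide, 130 mm high, standing on the bench left of the module; origin at the centre of its underside
- jar: loose white jar, 60 mm wide, 65 mm high, on the bench left of the module; origin at the centre of its underside
- beaker: loose glass beaker, 68 mm wide, 85 mm high, on the bench right of the module; origin at the centre of its underside
- spanner: loose steel spanner, 140 mm long, lying on the bench right of the module; origin at its middle, on the underside
- cartridge: the tall cartridge itself; origin at the centre of its underside, 6 mm above the panel

How it is judged (in metres and radians):
On the way, in this order (a step that is already met when the one before it is completed fails the run):
1. the selector has clicked into place pointing at the tall cartridge (y of cartridge_mid in the frame of tab between -0.01 and 0.01 m and x of cartridge_mid in the frame of tab above 0 m), for 0.3 s.
2. the start button is pressed fully down (value of joint start above 0.0045 m), for 0.05 s.
At the end, for the whole second after the job is handed in: The selector rests in the click position whose port carries the tall cartridge (the cartridge's middle within 10 mm of the line along which the tab points, and on that side), and the start button has been pressed at least 4.5 mm after that and is out again (under 1.5 mm) (all of step 1 and value of joint start below 0.0015 m and velocity of joint selector between -0.1 and 0.1 rad/s); the robot touches nothing.
It fails at once if the start button is pressed (over 3 mm) while the selector does not point at the tall cartridge (value of joint start above 0.003 m and not (y of cartridge_mid in the frame of tab between -0.01 and 0.01 m and x of cartridge_mid in the frame of tab above 0 m)).
It fails at once if the tab is pinched: taken between the fingers, its middle plane within 4 mm of the grasp point, instead of pushed from one side (contact force between the fingers and module above 1 N and y of the grasp point in the frame of tab between -0.004 and 0.004 m and x of the grasp point in the frame of tab between -0.025 and 0.025 m and z of the grasp point in the frame of tab below 0.022 m).
It fails at once if a part screwed to a port is pressed with more than 5 N (contact force between any of the arm, the fingers and short_a above 5 N or contact force between any of the arm, the fingers and plug_a above 5 N or contact force between any of the arm, the fingers and cartridge above 5 N or contact force between any of the arm, the fingers and disc_filter above 5 N or contact force between any of the arm, the fingers and short_b above 5 N or contact force between any of the arm, the fingers and plug_b above 5 N).
It fails at once if a loose thing is moved more than 15 mm, lifted or knocked over (distance of any of spare_cartridge, vial, amber_bottle, beaker, spanner, jar from where it was at the start of the episode above 0.015 m or angle between any of spare_cartridge, vial, amber_bottle, beaker, jar's own z axis and vertical above 0.4 rad).
It also fails if it takes over 54 s, if anything falls off the work surface, if the arm or the gripper's body presses on something with over 40 N, if the wrist force passes 120 N, or if a joint passes its speed limit or range.

ROBOT

A 6-joint arm with a two-finger parallel gripper is mounted at the origin on the work surface. World frame = base frame: x ahead of the robot, y to its left, z up, the work surface at z = 0. Lengths are in m, angles in degrees, forces in N, time in s.
With the tool pointing down it reaches from about 0.325 to 0.85 m from the base axis. Payload 4.4 kg.
Tool frame: the origin (TCP) lies on the front face of the gripper's body, between the roots of the fingers; the fingertips stand 97 mm ahead of it and the grasp point (between the pads) lies 78 mm ahead of it (pinch_z is the distance from the TCP to the grasp point, in m); z points along the fingers, y is the direction in which the jaws open and shut (so a half turn about z gives the same grasp; the last joint's range is limited). The gripper opens to 94 mm and grips with 3 to 60 N. Pads are 16 mm wide; open, the fingers measure 119 mm over their backs; the gripper's body (75 mm by 177 mm) begins 78 mm behind the grasp point.
Start: joints at [-8.623, 11.837, 88.321, -0, 79.842, -8.623], TCP at [0.575, -0, 0.303] pointing down, gripper open.
Joint ranges: [-156.59, 156.59], [-49.26, 127.26], [12.9, 141.05], [-63.56, 243.56], [4.71, 150.69], [-161.64, 161.64]. Speed limits (degrees/s): [159.86, 159.86, 180, 180, 180, 180].

INTERFACE

Orientations are given as [roll, pitch, yaw] about the fixed x, y, z axes, in that order (R = Rz(yaw) Ry(pitch) Rx(roll)).
In Python, from bench import sense, camera, sign_off, pinch_z gives the robot as it stands.
- The arm moves only by the shell command python3 -m crank 'ROWS'. ROWS is JSON, a list of rows, each a list of 7 numbers: the finger opening in cm, from 0 to 9.4, then the shift along the tool's x, y, z in cm, then the turn, a rotation vector about the tool's x, y, z in degrees. In form: [[gripper, tx, ty, tz, wx, wy, wz], ...]. A call has 1 to 5 rows; each row shifts and turns the commanded pose from where the row before left it, along the tool's axes as they then stand; what a row does not reach is not made up. A row lasts 1/8 s, in which the tool goes at most 62.5 mm and 10.7 degrees, less where a joint would pass 70% of its speed; a pose out of reach is approached as far as the arm can. A call with a gripper value outside its range is refused whole. The fingers move at their own pace and stop on an object; the grip force is fixed at half the most. Time passes only in rows, so rows that do not move let the fingers close. It gives the time, the measured TCP pose, the force and the opening at its end, in the units of the state.
- sense(): the state, without advancing time (a new reading comes with each control period).
- camera(name): name is "scene" or "side" or "wrist"; returns a dict with "img" (480x640x3 uint8, red, green, blue), "depth" (480x640 float32, m along the optical axis (not along the pixel's ray), 0 where there is no reading), "fx", "fy", "cx", "cy" (pixels), "camera_from_world" (4x4, takes a point from world to camera coordinates); the wrist camera has in their place "tool_from_camera" (4x4, takes a point from camera to tool coordinates, whose origin is the TCP and whose axes are the flange's). Camera axes: x right, y up, looking along -z (the intrinsics and any distortion apply to the point x, -y, -z); pixel columns grow to the right and rows downward; lengths in m; the calibration is good to about 2 mm. A picture is of the moment at which its call begins: read the wrist's pose just before it.
- sign_off(): hands the job in, once; it reports no verdict.
The state is a dict: "time_s": time; "joints": joint angles; "qd": joint speeds; "joint_efforts": joint torques, N m; "position": TCP position; "eef_rot": TCP orientation; "wrist_force": force on the tool from outside, world axes, zero at the start; "wrist_torque": the same for the moment, N m; "grip_width": finger opening in m.
Only numpy, scipy, OpenCV 4.12 (cv2) and the standard library are available. Lean on these libraries where they do the work, as an engineer would, in place of code of your own. Each camera call takes 0.05 s, during which the arm holds its last target.

## Working session

There is one attempt and no reset: what is moved stays moved. The work goes in short steps, Python scripts to look and compute and a shell command to move; the robot and the scene stay as the last step left them, time stands still between calls to the robot, and variables do not carry over. Pictures are saved under pics/ and viewed, and the job is handed in when it is done.

```bash
ls; mkdir -p pics; python3 - <<'E'
from bench import sense,camera,pinch_z
import cv2,numpy as np
print(sense(),pinch_z)
for n in ["scene","side","wrist"]:
    c=camera(n); cv2.imwrite(f"pics/{n}0.png",c["img"][:,:,::-1]); np.savez(f"pics/{n}0.npz",**c)
    print(n,{k:v for k,v in c.items() if k not in("img","depth")})
E
```

```text
pics
{'time_s': 0.0, 'joints': array([-8.62314843e+00,  1.18816954e+01,  8.84020292e+01, -1.83276710e-04,
        7.98431058e+01, -8.62089723e+00]), 'qd': array([-0.03069696,  0.02213672,  0.01879982, -0.01498559, -0.08246664,
        0.05881818]), 'joint_efforts': array([-8.39226868e-05, -3.70882022e+01, -2.81415099e+01,  6.96549774e-02,
        3.60915181e-02, -1.71865345e-04]), 'position': array([5.74418963e-01, 7.46787665e-05, 3.01538828e-01]), 'eef_rot': array([-1.79874576e+02, -1.88330497e-02,  8.99977607e+01]), 'wrist_force': array([-0.02991746, -0.80287834,  0.59104669]), 'wrist_torque': array([ 0.00507465, -0.00014919,  0.03467148]), 'grip_width': 0.09397467081143733} 0.0784
scene {'fx': 478.89006961854466, 'fy': 478.89006961854466, 'cx': 317.7320146160179, 'cy': 242.84747155909395, 'camera_from_world': array([[-0.71977574,  0.6942006 ,  0.00290092,  0.40822787],
       [-0.45169246, -0.47149837,  0.75740558,  0.20819886],
       [ 0.52715918,  0.54385184,  0.65293826, -1.33411929],
       [ 0.        ,  0.        ,  0.        ,  1.        ]])}
side {'fx': 516.0389458869734, 'fy': 516.0389458869734, 'cx': 322.37939640578105, 'cy': 233.06855713119955, 'camera_from_world': array([[-0.99038989, -0.13798976,  0.0093107 ,  0.58339141],
       [ 0.07257114, -0.46119374,  0.88432673, -0.13512013],
       [-0.117734  ,  0.87650394,  0.4667757 , -0.87782014],
       [ 0.        ,  0.        ,  0.        ,  1.        ]])}
wrist {'fx': 386.08161228170763, 'fy': 386.08161228170763, 'cx': 320.6728922555425, 'cy': 243.01347816558624, 'tool_from_camera': array([[-1.94580804e-05,  9.62160850e-01,  2.72482107e-01,
         7.85725277e-02],
       [ 9.99999998e-01,  3.52971931e-06,  5.89467060e-05,
        -5.23077356e-04],
       [ 5.57544274e-05,  2.72482107e-01, -9.62160848e-01,
        -8.17383153e-02],
       [ 0.00000000e+00,  0.00000000e+00,  0.00000000e+00,
         1.00000000e+00]])}
```

View pics/scene0.png

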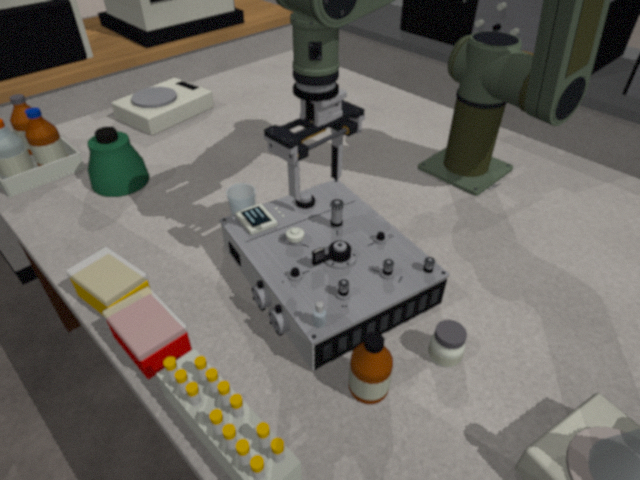

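View pics/side0.png

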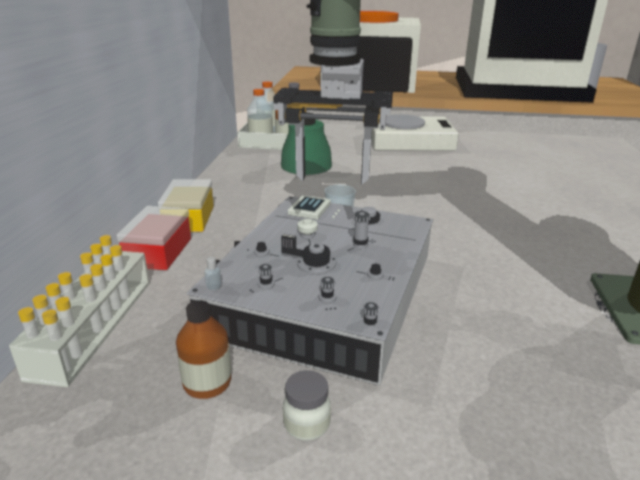

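View pics/wrist0.png

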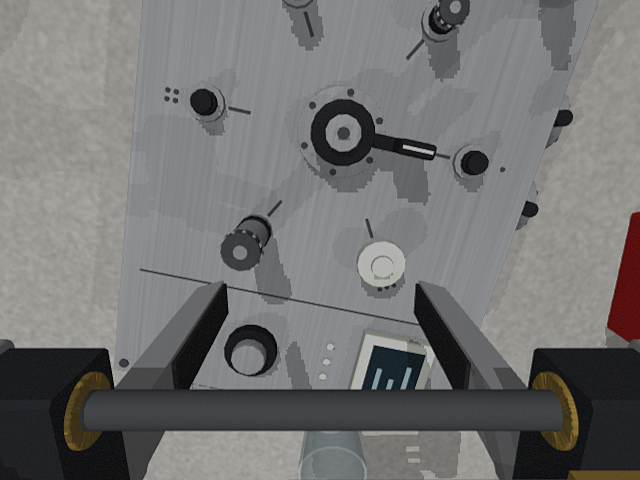

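The wrist view has +x to the right and +y up. The hub is at (343,132) and its tab points right to a plug at (474,162). The tall cartridge's top is at about (240,252), which is 120° clockwise from the tab. The disc filter is at (380,265) in between, and the button is at (247,357).

```bash
cat > h.py <<'E'
import numpy as np
from scipy.spatial.transform import Rotation as R
def wray(c,pos,rot,u,v):
    T=c["tool_from_camera"]; d=np.array([(u-c["cx"])/c["fx"],-(v-c["cy"])/c["fy"],-1.])
    Rw=R.from_euler("xyz",rot,degrees=True).as_matrix()
    return Rw@T[:3,3]+pos, Rw@(T[:3,:3]@d)
def onz(c,pos,rot,u,v,z):
    o,d=wray(c,pos,rot,u,v); return o+d*(z-o[2])/d[2]
def dep(c,pos,rot,u,v):
    o,d=wray(c,pos,rot,u,v); return o+d*np.median(c["depth"][v-1:v+2,u-1:u+2])
E
python3 - <<'E'
from h import *
import cv2
from bench import sense
s=sense();p,r=s["position"],s["eef_rot"];print(p,r)
c=dict(np.load("pics/wrist0.npz"))
for n,u,v,z in [("hub",343,132,.122),("tabin",400,147,.132),("tabout",434,151,.132),("cart",240,252,.150),("plug0",474,162,.108),("plug3",204,101,.108),("short1",455,8,.122),("disc",382,266,.12),("start",247,357,.12),("housing",252,340,.11),("panel",300,200,.09),("disp",395,370,.103)]:
    print(n,onz(c,p,r,u,v,z).round(4),dep(c,p,r,u,v).round(4))
im=cv2.resize(c["img"][80:400,150:520,::-1],None,fx=2,fy=2,interpolation=cv2.INTER_CUBIC)
cv2.imwrite("pics/wz.png",im)
E
```

```text
[5.74557644e-01 4.89515555e-05 3.01766423e-01] [-1.79900099e+02 -1.46849715e-02  9.00004480e+01]
hub [0.5882 0.0797 0.122 ] [0.5881 0.0797 0.1248]
tabin [0.6239 0.0706 0.132 ] [0.6241 0.0705 0.1311]
tabout [0.6456 0.0681 0.132 ] [0.6458 0.0681 0.1311]
cart [0.5227 0.0066 0.15  ] [0.5229 0.0068 0.1508]
plug0 [0.6809 0.0596 0.108 ] [0.6811 0.0596 0.1077]
plug3 [0.4953 0.0998 0.108 ] [0.4952 0.0998 0.1077]
short1 [0.6543 0.1512 0.122 ] [0.6542 0.1511 0.1224]
disc [ 0.6179 -0.0132  0.12  ] [ 0.6179 -0.0131  0.1203]
start [ 0.5167 -0.0877  0.12  ] [ 0.5148 -0.0929  0.1117]
housing [ 0.5192 -0.0787  0.11  ] [ 0.5177 -0.083   0.1026]
panel [0.5578 0.0298 0.09  ] [0.5578 0.0298 0.0902]
disp [ 0.6355 -0.1106  0.103 ] [ 0.6355 -0.1105  0.1032]
```

View pics/wz.png

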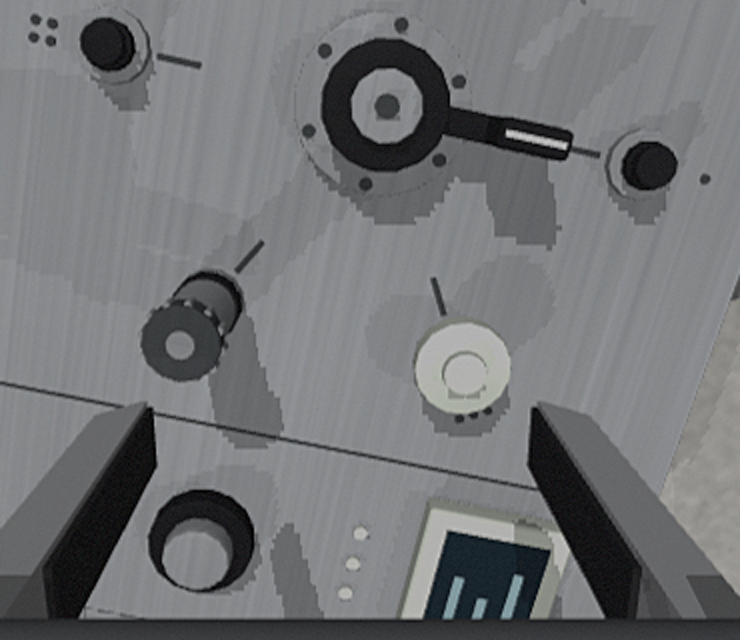

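```bash
python3 -m crank '[[0,0,0,0,0,0,6.1],[0,0,0,0,0,0,6.1],[0,5.3,2.2,0,0,0,0],[0,5.3,2.2,0,0,0,0],[0,0,0,0,0,0,0]]'; python3 -m crank '[[0,0,0,0,0,0,0],[0,0,0,0,0,0,0]]'; python3 - <<'E'
from h import *
import cv2
from bench import sense,camera
s=sense();print(s); c=camera("wrist");cv2.imwrite("pics/w1.png",c["img"][:,:,::-1])
E
```

```text
time_s: 0.78
position: [0.6413, 0.0973, 0.3014]
eef_rot: [-179.9, -0.0, 78.0]
wrist_force: [-0.4, 0.1, -0.2]
grip_width: 0.0474
time_s: 1.02
position: [0.6398, 0.0931, 0.3026]
eef_rot: [-180.0, 0.0, 77.7]
wrist_force: [0.1, 0.2, 0.3]
grip_width: 0.0278
{'time_s': 1.025, 'joints': array([ 6.30206558e-01,  2.04535052e+01,  7.74365210e+01, -2.23740452e-02,
        8.21460971e+01,  1.29094678e+01]), 'qd': array([-0.23999253, -0.32745451, -0.16917729,  0.19335906, -0.06753803,
        0.10169394]), 'joint_efforts': array([ 3.74785541e-01, -4.34748244e+01, -2.85958028e+01,  9.40271909e-02,
       -3.38761449e-03, -2.14871987e-03]), 'position': array([0.63981156, 0.09314826, 0.30258974]), 'eef_rot': array([-1.79969740e+02,  2.96725660e-02,  7.77238109e+01]), 'wrist_force': array([0.1078261 , 0.15475136, 0.31638723]), 'wrist_torque': array([ 0.0140169 , -0.02651684,  0.05138756]), 'grip_width': 0.027779610668802496}
```

View pics/w1.png

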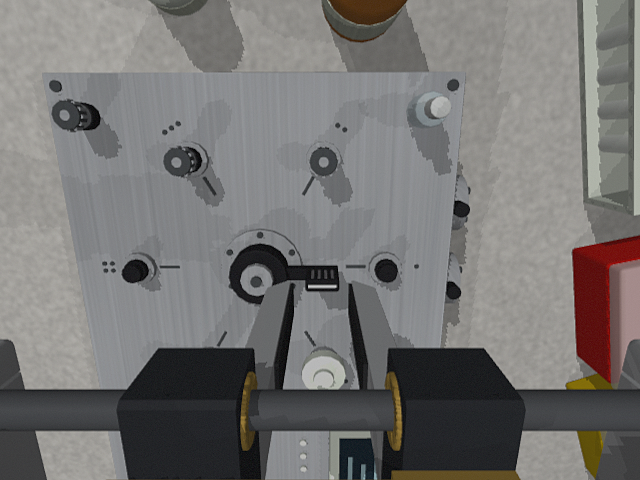

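The module is now square in the view, with the tab at (322,277) pointing at the plug. Nothing but panel lies under the planned descent point, so I'll finish closing the fingers and go down.

```bash
python3 -m crank '[[0,0,0,0,0,0,0],[0,0,0,0,0,0,0],[0,0,0,0,0,0,0],[0,0,0,3,0,0,0],[0,0,0,3,0,0,0]]'; python3 -m crank '[[0,0,0,2,0,0,0],[0,0,0,1.8,0,0,0],[0,0,0,0,0,0,0],[0,0,0,0,0,0,0]]'; python3 - <<'E'
from h import *
import cv2
from bench import sense,camera
c=camera("wrist");cv2.imwrite("pics/w2.png",c["img"][:,:,::-1])
c=camera("side");cv2.imwrite("pics/s2.png",cv2.resize(c["img"][150:350,180:460,::-1],None,fx=2.5,fy=2.5))
E
```

```text
time_s: 1.7
position: [0.6408, 0.0943, 0.2427]
eef_rot: [179.9, -0.0, 77.8]
wrist_force: [-0.6, -0.1, -0.3]
grip_width: 0.0008
time_s: 2.2
position: [0.6411, 0.0943, 0.2057]
eef_rot: [179.9, -0.0, 77.8]
wrist_force: [-0.1, 0.2, 0.9]
grip_width: 0.0009
```

View pics/w2.png

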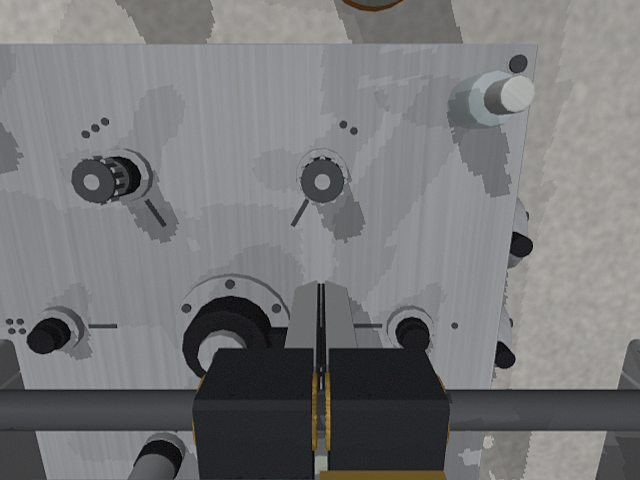

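View pics/s2.png

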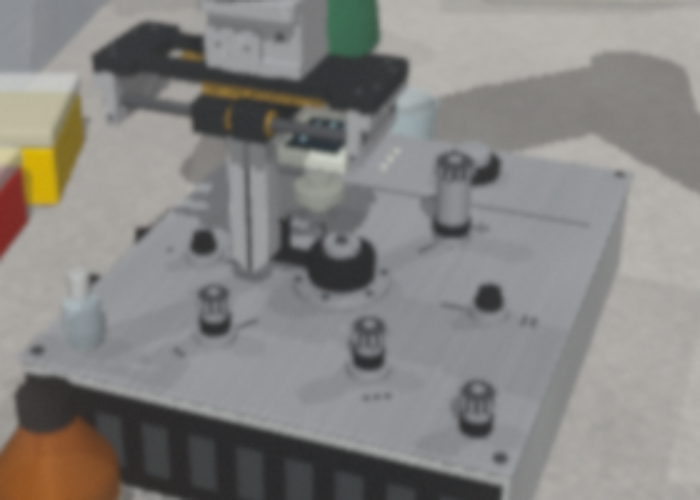

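```bash
python3 -m crank '[[0,-1.1,0,0,0,0,0],[0,0,0,0,0,0,0]]'; python3 -m crank '[[0,-0.69,0.155,0,0,0,8],[0,-0.69,0.155,0,0,0,8],[0,0,0,0,0,0,0]]'
```

```text
time_s: 2.55
position: [0.6387, 0.0835, 0.2058]
eef_rot: [179.9, -0.1, 77.7]
wrist_force: [0.7, 2.9, 1.4]
grip_width: 0.0011
time_s: 2.92
position: [0.6375, 0.0691, 0.2052]
eef_rot: [179.9, 0.0, 61.9]
wrist_force: [1.5, 0.0, 0.5]
grip_width: 0.0005
```

```bash
python3 -m crank '[[0,-0.69,0.155,0,0,0,8],[0,-0.69,0.155,0,0,0,8],[0,0,0,0,0,0,0]]';  python3 -m crank '[[0,-0.69,0.155,0,0,0,8],[0,-0.69,0.155,0,0,0,8],[0,0,0,0,0,0,0]]'; python3 - <<'E'
from h import *
import cv2
from bench import sense,camera
c=camera("wrist");cv2.imwrite("pics/w3.png",c["img"][:,:,::-1])
c=camera("side");cv2.imwrite("pics/s3.png",cv2.resize(c["img"][150:350,180:460,::-1],None,fx=2.5,fy=2.5))
E
```

```text
time_s: 3.3
position: [0.6321, 0.0554, 0.2045]
eef_rot: [-180.0, 0.1, 46.0]
wrist_force: [0.4, 0.3, -0.9]
grip_width: 0.0004
time_s: 3.68
position: [0.6239, 0.0443, 0.2044]
eef_rot: [-180.0, 0.1, 30.0]
wrist_force: [-0.1, -1.3, -0.4]
grip_width: 0.0005
```

View pics/w3.png

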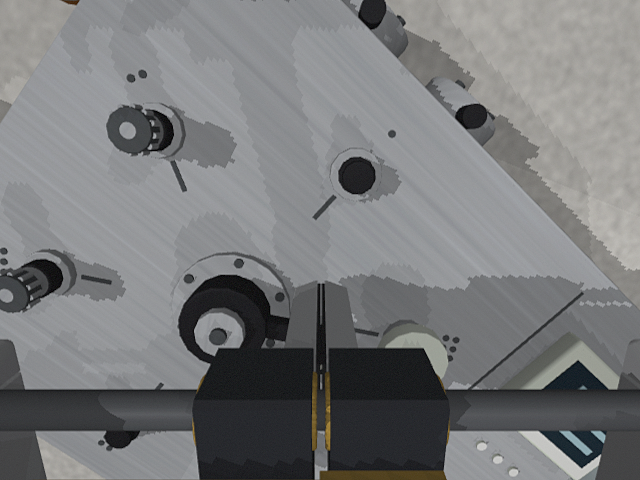

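View pics/s3.png

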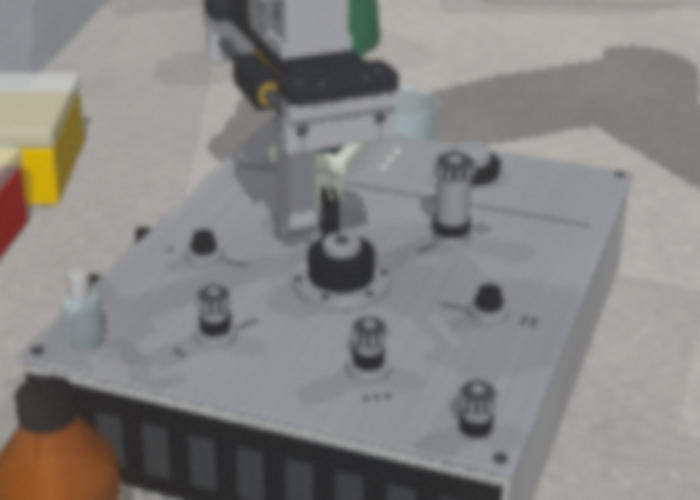

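The selector has stepped to the disc filter's click. I'll go on with the same arc.

```bash
python3 -m crank '[[0,-0.69,0.155,0,0,0,8],[0,-0.69,0.155,0,0,0,8],[0,0,0,0,0,0,0]]';  python3 -m crank '[[0,-0.69,0.155,0,0,0,8],[0,-0.69,0.155,0,0,0,8],[0,0,0,0,0,0,0]]'; python3 -m crank '[[0,-0.69,0.155,0,0,0,8],[0,0,0,0,0,0,0],[0,0,0,0,0,0,0]]'; python3 - <<'E'
from h import *
import cv2
from bench import sense,camera
print(sense()["joints"])
c=camera("wrist");cv2.imwrite("pics/w4.png",c["img"][:,:,::-1])
c=camera("side");cv2.imwrite("pics/s4.png",cv2.resize(c["img"][150:350,180:460,::-1],None,fx=2.5,fy=2.5))
E
```

```text
time_s: 4.15
position: [0.6155, 0.0371, 0.2048]
eef_rot: [-180.0, -0.4, 13.9]
wrist_force: [7.9, 2.1, -6.3]
grip_width: 0.0005
time_s: 4.53
position: [0.6006, 0.0308, 0.2047]
eef_rot: [-180.0, -0.1, -2.0]
wrist_force: [3.8, 0.7, -2.0]
grip_width: 0.0004
time_s: 4.9
position: [0.5932, 0.0293, 0.2046]
eef_rot: [180.0, 0.0, -10.0]
wrist_force: [-0.4, -0.2, -0.8]
grip_width: 0.0003
[-5.51517048e+00  1.95532649e+01  9.08325806e+01 -1.27046755e-02
  6.96504889e+01  9.44785743e+01]
```

View pics/w4.png

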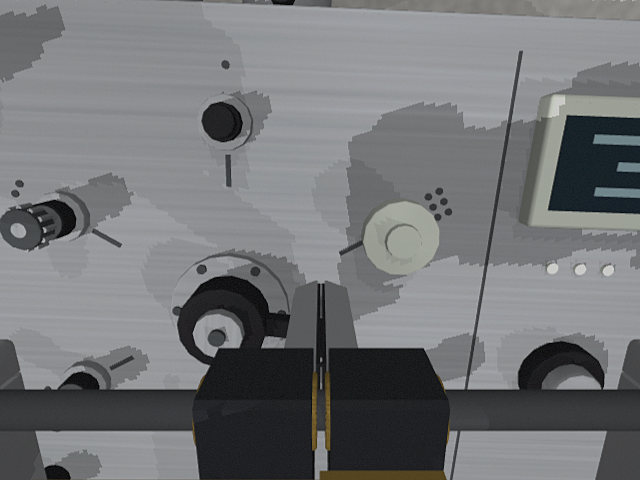

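View pics/s4.png

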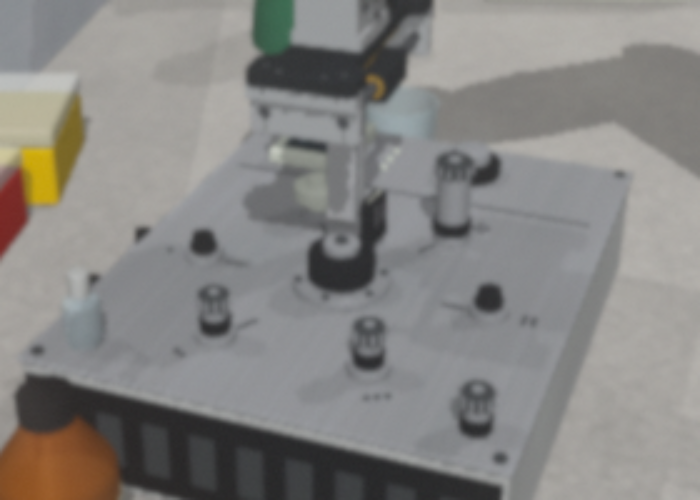

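```bash
python3 -m crank '[[0,-0.69,0.155,0,0,0,8],[0,0,0,0,0,0,0]]';  python3 -m crank '[[0,-0.69,0.155,0,0,0,8],[0,0,0,0,0,0,0],[0,0,0,0,0,0,0]]'; python3 -m crank '[[0,-0.69,0.155,0,0,0,8],[0,0,0,0,0,0,0],[0,0,0,0,0,0,0]]'; python3 - <<'E'
from h import *
import cv2
from bench import sense,camera
c=camera("wrist");cv2.imwrite("pics/w5.png",c["img"][:,:,::-1])
c=camera("side");cv2.imwrite("pics/s5.png",cv2.resize(c["img"][150:350,180:460,::-1],None,fx=2.5,fy=2.5))
E
```

```text
time_s: 5.25
position: [0.5859, 0.029, 0.2045]
eef_rot: [180.0, 0.0, -18.0]
wrist_force: [0.2, 0.0, -0.3]
grip_width: 0.0005
time_s: 5.62
position: [0.5795, 0.0296, 0.2047]
eef_rot: [-180.0, -0.0, -26.0]
wrist_force: [0.6, -1.0, 0.6]
grip_width: 0.0003
time_s: 6.0
position: [0.5726, 0.0312, 0.2048]
eef_rot: [-180.0, -0.0, -34.0]
wrist_force: [-0.4, 0.2, 0.3]
grip_width: 0.0005
```

View pics/s5.png

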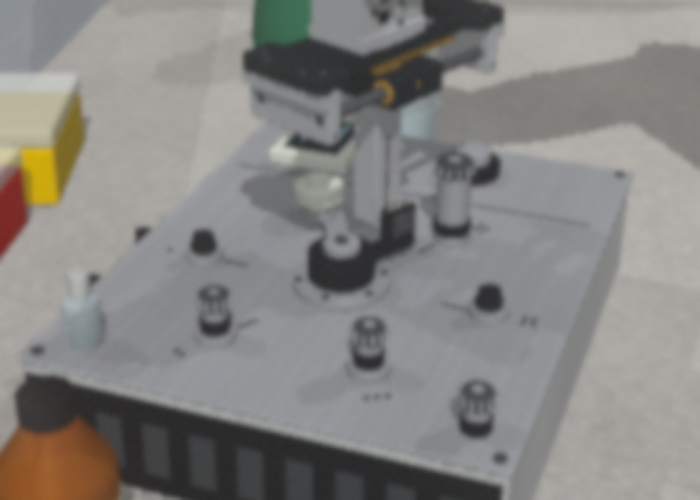

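View pics/w5.png

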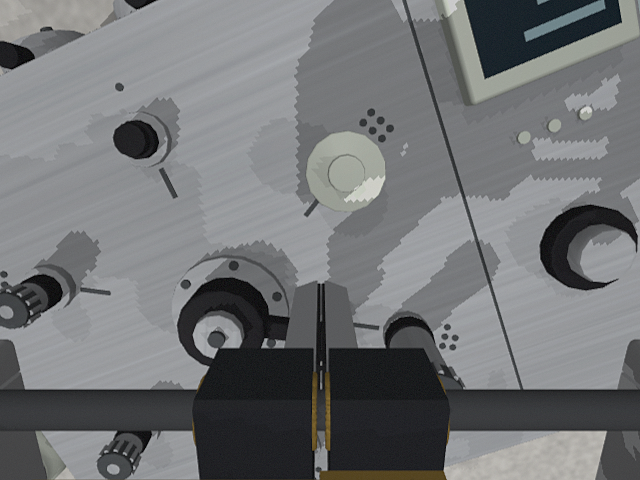

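The tab is at the tall cartridge, and the force has gone. I'll back off, rise and measure from above.

```bash
python3 -m crank '[[0,0.8,0,0,0,0,0],[0,0.5,0,-1,0,0,0],[0,0,0,-4,0,0,0],[0,0,0,-5,0,0,0],[0,0,0,0,0,0,0]]'; python3 -m crank '[[0,-4,0,0,0,0,0],[0,-4,0,0,0,0,0],[0,0,0,0,0,0,0],[0,0,0,0,0,0,0]]'; python3 - <<'E'
from h import *
import cv2
from bench import sense,camera
s=sense();print(s["position"],s["eef_rot"])
c=camera("wrist");cv2.imwrite("pics/w6.png",c["img"][:,:,::-1]);np.savez("pics/w6.npz",**c,p=s["position"],r=s["eef_rot"])
c=camera("side");cv2.imwrite("pics/s6.png",cv2.resize(c["img"][150:350,180:460,::-1],None,fx=2.5,fy=2.5))
E
```

```text
time_s: 6.72
position: [0.5862, 0.0234, 0.3113]
eef_rot: [-179.7, -0.6, -34.2]
wrist_force: [-0.3, -0.8, 0.1]
grip_width: 0.0006
time_s: 7.22
position: [0.5172, 0.0687, 0.3045]
eef_rot: [180.0, -0.0, -34.2]
wrist_force: [0.0, 0.7, -0.1]
grip_width: 0.0003
[0.51724929 0.06866128 0.30454186] [ 1.79993098e+02 -3.01394183e-02 -3.41890986e+01]
```

View pics/w6.png

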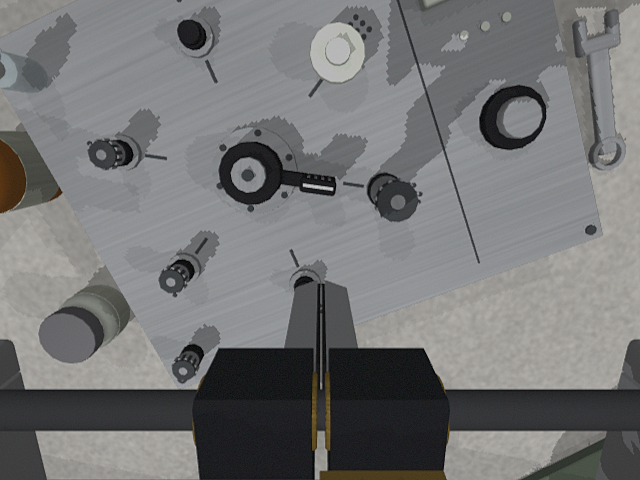

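View pics/s6.png

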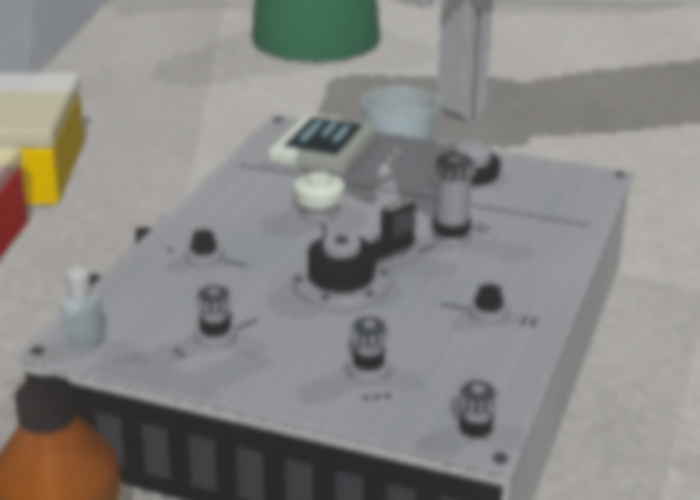

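The tab at (318,184) lies in line with the tall cartridge at (398,200), and the button top is at (521,117). Next I'll check that alignment numerically and locate the button.

```bash
python3 - <<'E'
from h import *
import cv2
c=dict(np.load("pics/w6.npz"));p,r=c["p"],c["r"]
f=lambda u,v,z:onz(c,p,r,u,v,z)
hub=f(249,174,.122); ta=f(302,184,.132); tb=f(335,187,.132); ca=f(399,201,.15)
an=lambda a,b:np.degrees(np.arctan2(*(b-a)[1::-1]))
print(hub,ta,tb,ca,an(hub,ta),an(hub,tb),an(hub,ca))
o=[np.linalg.norm((ca-hub)[:2])];print(o)
d=c["depth"];
for u in range(500,548,5):
    print(u,[round(float(dep(c,p,r,u,v)[2]),4) for v in range(95,145,6)])
# depth mask of button top
R_=[(u,v) for v in range(85,155) for u in range(475,550)]
P=np.array([dep(c,p,r,u,v) for u,v in R_]); m=P[:,2]>.1085
print(m.sum(),P[m].mean(0),P[m].min(0),P[m].max(0))
E
```

```text
[0.58802809 0.07801174 0.122     ] [0.56308821 0.05107952 0.132     ] [0.54928225 0.03425385 0.132     ] [0.52225452 0.00556161 0.15      ] -132.80043863435915 -131.52359180157245 -132.23461454310723
[np.float64(0.0978528675544362)]
500 [0.1018, 0.102, 0.1017, 0.1059, 0.1076, 0.1077, 0.1043, 0.1019, 0.1016]
505 [0.1016, 0.1022, 0.1092, 0.1113, 0.1111, 0.1115, 0.1103, 0.1026, 0.1024]
510 [0.1022, 0.108, 0.1116, 0.1115, 0.1122, 0.1117, 0.1118, 0.1083, 0.1017]
515 [0.1021, 0.1106, 0.1119, 0.1118, 0.1114, 0.112, 0.1114, 0.1109, 0.1014]
520 [0.1019, 0.1115, 0.1124, 0.1119, 0.1117, 0.1121, 0.1119, 0.1112, 0.1015]
525 [0.1017, 0.1112, 0.1117, 0.1121, 0.1115, 0.1122, 0.1116, 0.1024, 0.102]
530 [0.1019, 0.1115, 0.1119, 0.1116, 0.1123, 0.1115, 0.1116, 0.1015, 0.0902]
535 [0.1017, 0.1103, 0.1116, 0.112, 0.1117, 0.1117, 0.1023, 0.1015, 0.0893]
540 [0.091, 0.102, 0.1098, 0.1111, 0.1114, 0.1012, 0.1011, 0.09, 0.0899]
545 [0.0901, 0.0896, 0.1015, 0.1005, 0.101, 0.0899, 0.0898, 0.0898, 0.0895]
1356 [ 0.51507831 -0.0949504   0.11141799] [ 0.50085041 -0.10943692  0.10850056] [ 0.52811792 -0.0822581   0.11280904]
```

The pointing angle is −132.2 ± 0.7° against −132.2° for the cartridge. The button is at (0.515, −0.094) with its top at 0.112.

```bash
python3 -m crank '[[0,3,4.53,0,0,0,0],[0,3,4.53,0,0,0,0],[0,3,4.53,0,0,0,0],[0,0,0,0,0,0,0],[0,0,0,0,0,0,0]]'; python3 -m crank '[[0,0,0,4,0,0,0],[0,0,0,3.8,0,0,0],[0,0,0,0,0,0,0],[0,0,0,0,0,0,0]]'
```

```text
time_s: 7.95
position: [0.5152, -0.0944, 0.3044]
eef_rot: [-180.0, 0.0, -34.3]
wrist_force: [-0.0, 0.2, -0.0]
grip_width: 0.0007
time_s: 8.45
position: [0.5158, -0.0934, 0.2279]
eef_rot: [-180.0, -0.1, -34.1]
wrist_force: [0.2, 0.2, 0.4]
grip_width: 0.0006
```

Tips are about 19 mm above the button.

```bash
python3 -m crank '[[0,0,0,1.6,0,0,0],[0,0,0,0.4,0,0,0],[0,0,0,0,0,0,0]]'; python3 -m crank '[[0,0,0,0.25,0,0,0],[0,0,0,0.2,0,0,0],[0,0,0,0,0,0,0]]'
```

```text
time_s: 8.82
position: [0.5153, -0.094, 0.2071]
eef_rot: [-180.0, -0.0, -34.2]
wrist_force: [0.8, 0.8, 3.0]
grip_width: 0.0006
time_s: 9.2
position: [0.5153, -0.094, 0.2034]
eef_rot: [-180.0, -0.1, -34.2]
wrist_force: [-1.4, 2.1, 9.8]
grip_width: 0.0005
```

```bash
python3 -m crank '[[0,0,0,0.1,0,0,0],[0,0,0,0,0,0,0],[0,0,0,0,0,0,0]]'; python3 -m crank '[[0,0,0,-2,0,0,0],[0,0,0,-5,0,0,0],[0,0,0,-3,0,0,0],[0,0,0,0,0,0,0],[0,0,0,0,0,0,0]]';python3 - <<'E'
from h import *
import cv2
from bench import sense,camera
s=sense();print(s["position"],s["eef_rot"],s["wrist_force"])
c=camera("wrist");cv2.imwrite("pics/w7.png",c["img"][:,:,::-1])
c=camera("scene");cv2.imwrite("pics/c7.png",c["img"][:,:,::-1])
c=camera("side");cv2.imwrite("pics/s7.png",c["img"][:,:,::-1])
E
```

```text
time_s: 9.57
position: [0.5154, -0.094, 0.2033]
eef_rot: [-180.0, -0.1, -34.2]
wrist_force: [-3.5, 2.6, 12.8]
grip_width: 0.0004
time_s: 10.2
position: [0.514, -0.0939, 0.2994]
eef_rot: [179.9, 0.2, -34.2]
wrist_force: [0.2, 0.7, -0.2]
grip_width: 0.0006
[ 0.51402474 -0.09390387  0.29937071] [ 1.79942400e+02  1.55539904e-01 -3.42059782e+01] [ 0.21896831  0.66761815 -0.19588345]
```

View pics/w7.png

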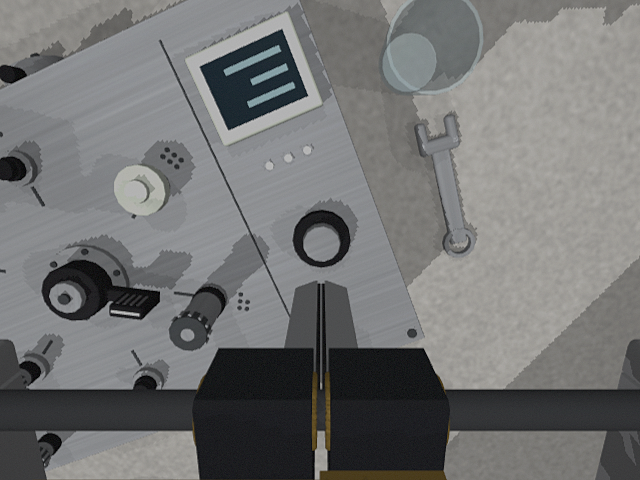

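View pics/s7.png

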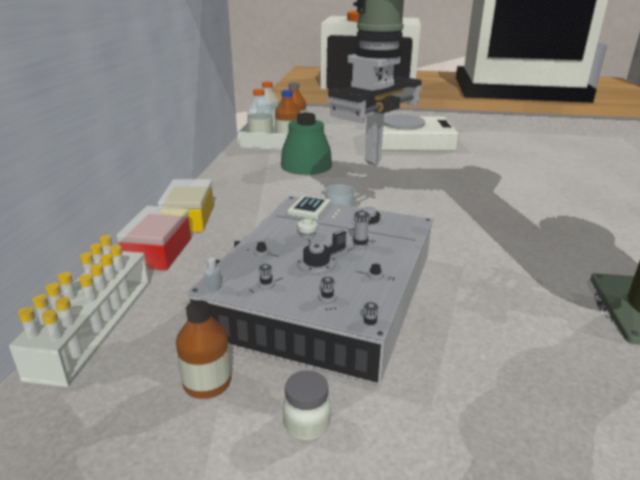

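The button at (322,243) looks out again, the tab still points at the tall cartridge, and the loose things are standing. I'll check the button's height, then hand in.

```bash
python3 - <<'E'
from h import *
from bench import sense,camera,sign_off
s=sense();c=camera("wrist");p,r=s["position"],s["eef_rot"]
h=[dep(c,p,r,u,v)[2] for u in(315,322,329) for v in (237,243,250)];print(np.round(h,4))
if np.median(h)>.1105: print(sign_off())
E
```

```text
[0.1114 0.1118 0.1112 0.1118 0.1114 0.1114 0.1121 0.1118 0.112 ]
the job is handed in; nothing more can be done
None
```

The selector now points at the tall cartridge, the start button was pressed fully down and let go afterwards, and the job is handed in. It took about 10 s of the 54 s allowed.

- **Selector:** With the fingers closed, I pushed the tab from one side 120° clockwise, past the disc filter's click and on to the tall cartridge's. Seen from above with the arm clear, the tab points along −131.5° to −132.8°, and the cartridge lies at −132.2°. The highest wrist force I read while pushing was about 10 N.
- **Start button:** Going down, the fingers stopped against it at about 13 N, and commanding 1 mm more moved them no further, so it was bottomed. I have no direct reading of its travel. Afterwards its top measured 0.111 to 0.112 m, the same as before the press.
- **Surroundings:** In the last pictures the loose things looked unmoved, though I judged that by eye only. The arm ended clear of everything, with no force on the wrist beyond noise.

None of the checks failed or disagreed. The hub's position differed by 1.7 mm between two views, which is within the camera calibration.

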